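Shut the drill guard and hold the feed at the depth mark

ROBOT

A 6-joint arm with a two-finger parallel gripper is mounted at the origin on the work surface. World frame = base frame: x ahead of the robot, y to its left, z up, the work surface at z = 0. Lengths are in mm, angles in rad, forces in N, time in s.
With the tool pointing down it reaches from about 300 to 775 mm from the base axis. Payload 14.6 kg.
Tool frame: the origin (TCP) lies midway between the tips of the shut fingers; the grasp point (between the pads) lies 19 mm behind it; z points along the fingers, y is the line along which they close (so a half turn about z gives the same grasp; the last joint's range is limited). The gripper opens to 94 mm and grips with 3 to 60 N. Pads are 16 mm wide; open, the fingers measure 119 mm over their backs; the gripper's body (75 mm by 177 mm) begins 78 mm behind the grasp point.
Start: joints at [1.124, 0.3, 1.521, -0, 1.321, -0.067], TCP at [203.901, 510.797, 205.446] pointing down, gripper open.
Joint ranges: [-3.03, 3.03], [-0.79, 2.21], [0.23, 2.52], [-1.04, 4.18], [0, 3.07], [-2.55, 2.55]. Speed limits (rad/s): [2.22, 2.22, 2.57, 3.14, 3.14, 3.14].

INTERFACE

Orientations are given as [roll, pitch, yaw] about the fixed x, y, z axes, in that order (R = Rz(yaw) Ry(pitch) Rx(roll)).
In Python, from cell import manip, camera gives the robot as it stands.
- The arm moves only by the tool move_arm, never from a script. Its arguments are lists of equal length, an entry for each row: "dp": the shift along the world's x, y, z in mm, a list of three; "rotation": the turn, a rotation vector about the world's x, y, z in rad, a list of three; "hand": the opening, from 0 (shut) to 1 (fully open). A call has 1 to 10 rows; each row shifts and turns the commanded pose from where the row before left it; what a row does not reach is not made up. A row lasts 1/8 s, in which the tool goes at most 62.5 mm and 10.7 degrees, less where a joint would pass 70% of its speed; a pose out of reach is approached as far as the arm can. A call with a gripper value outside its range is refused whole. The fingers move at their own pace and stop on an object; "newtons" is the grip in N (left out, the last holds). Time passes only in rows, so rows that do not move let the fingers close. It gives the time, the measured TCP pose, the force, the opening and the grip force at its end, in the units of the state.
- manip.read_state(): the state, without advancing time (a new reading comes with each control period).
- camera(name): name is "scene" or "top"; returns a dict with "image" (400x640x3 uint8, red, green, blue), "fx", "fy", "cx", "cy" (pixels), "R" (3x3) and "t" (3): a world point X has camera coordinates R X + t. Camera axes: x right, y down, z forward; pixel columns grow to the right and rows downward; lengths in mm; the calibration is good to about 2 mm. A picture is of the moment at which its call begins. There is no depth.
- manip.sign_off(): hands the job in; it is judged then, once.
The state is a dict: "clock": time; "joints": joint angles; "qd": joint speeds; "effort": joint torques, N m; "eef_pos": TCP position; "eef_rot": TCP orientation; "wrist_force": force on the tool from outside, world axes, zero at the start; "moment": the same for the moment, N m; "finger_gap": finger opening in mm; "finger_force": force on a finger pad.
Only numpy, scipy, OpenCV 4.12 (cv2) and the standard library are available. Lean on these libraries where they do the work, as an engineer would, in place of code of your own. Each camera call takes 0.05 s, during which the arm holds its last target. There are 200 camera calls.

TASK

On the small green bench drill, push the clear, yellow-framed guard door shut until it clicks home on its catch. Only then take the upright black grip of the spring-return feed slide, draw it out until the red pointer stands over the yellow depth mark, and keep it there: finish while still holding the grip, because the spring pulls it back the moment you let go. Leave the other things on the bench where they are.

Things in the scene. Friction and masses are not known exactly. Their poses are not given: they have to be found in the camera images.
- drill: Fixed green bench drill; base 300 x 340 mm, 30 mm high; its head, 60 mm or more behind the shut guard and from 250 mm up, reaches 400 mm. Origin: centre of its underside, z up. Its -x axis points out of its front, the way the guard opens and the feed is pulled; +y from the guard to the feed (in its frame the feed slide is at y +125 mm, the guard from y +75, hinge, to -95 mm).
- guard (a joint): Guard door, opening in rad: 0 shut and seated, grows as its free edge swings out to the drill's -x, to 1.4; starts at 0.5 to 1.1. Clear panel in a yellow frame, 12 mm thick, from 35 to 155 mm above the bench, free edge 170 mm from hinge, no handle. Over the last 0.07 rad a sprung brass catch resists (about 6 N at the free edge, more nearer the hinge); under 0.025 it snaps the door in and keeps it.
- guard_hinge (a point): On the door's upright hinge axis, in the middle of the panel's thickness, 95 mm above the bench (door's half height); in the drill's frame at x -140, y +75 mm.
- guard_edge (a point): On the door near its free edge: mid-thickness, 165 mm from the hinge axis, 95 mm above the bench. It swings with the door; its own -y axis points from hinge to free edge and its -x axis out of the door's outer face (the face to push).
- feed (a joint): Feed slide, travel in m: 0 = home (start), grows as it is drawn straight out along the drill's -x axis, stop at 0.10. The spring pulls it home with about 5 N at 0, rising by 1.2 N per 10 mm, without any catch. Drawing it lowers the drill's chuck.
- feed_grip (a point): Middle of the feed slide's upright black round grip (white spot on top): 26 mm diameter, 44 to 118 mm above the bench, this point on its axis at 88 mm. Its carriage is 120 x 26 mm, top 44 mm above the bench; the green spring housing (top 65 mm) is 70 mm behind its axis at home. The red pointer is 45 mm farther out than the grip. Axes as the drill's.
- feed_pointer (a point): Tip of the red pointer bar that sticks out sideways from the front of the carriage, over the black scale bar; 5 mm wide along the travel, 38 mm above the bench. Axes as the drill's.
- mark_mid (a point): Middle of the top of the yellow depth mark, a fixed clip astride the black scale bar: 10 mm wide along the travel, 26 mm across, top 34 mm above the bench. Axes as the drill's. The clip stands 40 to 75 mm out from the pointer's home.
- hammer: Bystander: hammer lying on the bench, about 260 mm long. Origin under its middle.
- screwdriver: Bystander: screwdriver lying on the bench, about 200 mm long. Origin under its middle.
- wrench: Bystander: steel wrench lying on the bench, about 180 mm long. Origin under its middle.
- rivet_tin: Bystander: open yellowish tin with rivets, 90 mm diameter, 50 mm high. Origin under its middle.
- oil_bottle: Bystander: yellow oil bottle with red cap, 56 mm diameter, 150 mm high. Origin under its middle.
- bent_bar: Bystander: dark steel flat bar bent into a flat U with its ends up, 240 x 22 mm, 70 mm high. Origin under its middle.
- wood_block: Bystander: light wooden block 90 x 45 x 30 mm. Origin under its middle.

How it is judged:
By the outcome, as a careful person would: the job done as asked, in the order asked, and still so for the second after the job is handed in, while the arm keeps its last pose, push and grip.
It also fails if it takes over 51 s, if anything falls off the work surface, if the arm or the gripper's body presses on something with over 40 N, if the wrist force passes 120 N, or if a joint passes its speed limit or range.

## Working session

There is one attempt and no reset: what is moved stays moved. The work goes in short steps, Python scripts to look and compute and a tool call to move; the robot and the scene stay as the last step left them, time stands still between calls to the robot, and variables do not carry over. Pictures are saved under pics/ and viewed, at most 10 in all, crops included, and the job is handed in when it is done.

Besides the shell and the picture viewer there is one more tool, called after "Request:" as name(argument=value, ...) on one line, values as JSON. move_arm: Moves the arm, as the interface text tells. Its arguments: {"type":"object","properties":{"dp":{"type":"array","items":{"type":"array","items":{"type":"number"}}},"rotation":{"type":"array","items":{"type":"array","items":{"type":"number"}}},"hand":{"type":"array","items":{"type":"number"}},"newtons":{"type":"number"}},"required":["dp","rotation","hand"]}

```bash
mkdir -p pics; python3 - <<'E'
from cell import manip,camera
import cv2,pickle
for n in("scene","top"):
    c=camera(n);cv2.imwrite(f"pics/{n}0.png",c["image"][:,:,::-1]);pickle.dump(c,open(n+"0.pkl","wb"))
    print(n,c["fx"],c["cx"],c["cy"],c["R"],c["t"])
print(manip.read_state())
E
```

```text
scene 448.4800133161702 320.8030961375915 198.86700128371194 [[-0.81974632  0.57268829  0.00664072]
 [ 0.4969475   0.71699925 -0.4888305 ]
 [-0.2847089  -0.39741692 -0.87235351]] [ 466.75586856 -249.35602303 1378.60251044]
top 471.36880694368375 320.19268641270014 195.0589257130024 [[-8.43367503e-02 -9.96437310e-01  1.04301323e-05]
 [-9.75529204e-01  8.25649909e-02 -2.03778788e-01]
 [ 2.03051927e-01 -1.71962157e-02 -9.79016959e-01]] [  42.18383368  560.50206509 1302.68426871]
{'clock': 0.1, 'joints': array([ 1.12439258e+00,  3.00462149e-01,  1.52149094e+00,  1.06570162e-05,
        1.32071765e+00, -6.65814307e-02]), 'qd': array([-0.00213926, -0.00039997,  0.00055603,  0.00151798,  0.00249691,
       -0.00021332]), 'effort': array([-1.88293166e-04, -5.32648873e+01, -3.53279865e+01,  7.09624845e-02,
        2.36188306e-02, -1.20419284e-05]), 'eef_pos': array([203.80675249, 510.59787669, 204.92937464]), 'eef_rot': array([-3.14051764e+00, -8.20273539e-05,  2.76176765e+00]), 'wrist_force': array([-0.02608332, -0.01611235,  0.27477886]), 'moment': array([-0.02294486,  0.02978266, -0.00898266]), 'finger_force': 0.0, 'finger_gap': 94.18225563242505}
```

View pics/scene0.png

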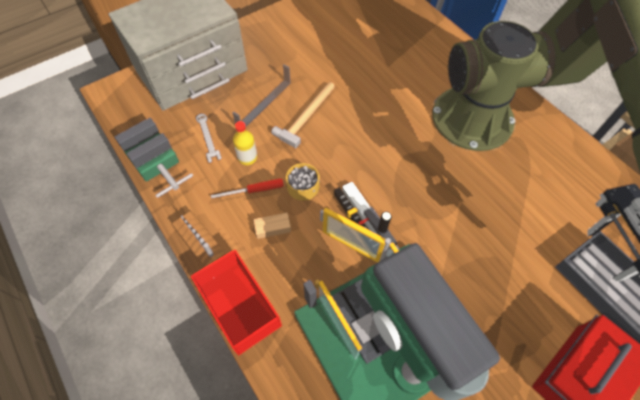

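View pics/top0.png

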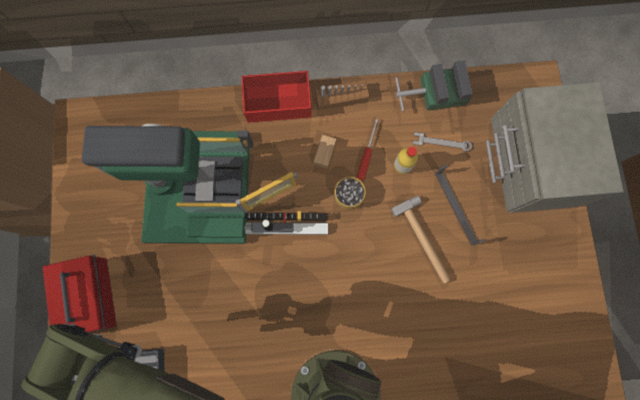

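The scene view shows the drill at the lower centre and the grip near (386,218). In the top view the drill front faces right (world -y). The guard runs from the hinge at about (240,205) to its free edge at about (295,177), the grip spot is at about (266,224), and the yellow mark is at about (299,216). Next I'll zoom in.

```bash
cat > h.py <<'E'
import numpy as np,cv2
from cell import manip,camera
def ray(c,u,v,z):
    R=np.array(c["R"]);t=np.array(c["t"]);o=-R.T@t
    d=R.T@np.array([(u-c["cx"])/c["fx"],(v-c["cy"])/c["fy"],1.]);return o+d*(z-o[2])/d[2]
def proj(c,X):
    p=np.array(c["R"])@np.array(X)+c["t"];return c["fx"]*p[0]/p[2]+c["cx"],c["fy"]*p[1]/p[2]+c["cy"]
def crop(c,u,v,w,h,k,name):
    cv2.imwrite(name,cv2.resize(c["image"][v:v+h,u:u+w,::-1],None,fx=k,fy=k,interpolation=cv2.INTER_CUBIC))
E
python3 - <<'E'
from h import *
import pickle
c=pickle.load(open("top0.pkl","rb"));crop(c,135,120,200,135,4,"pics/t1.png")
s=pickle.load(open("scene0.pkl","rb"));crop(s,300,170,130,110,6,"pics/s1.png")
for n,u,v,z in[("grip",266,224,118),("mark",299,216,34),("edge",294,176,155),("hinge",240,205,155),("base fr-near corner",245,242,30),("base back near",143,242,30)]:print(n,ray(c,u,v,z).round(0))
E
```

```text
grip [482. 150. 118.]
mark [510.  61.  34.]
edge [600.  62. 155.]
hinge [533. 212. 155.]
base fr-near corner [448. 222.  30.]
base back near [473. 516.  30.]
```

View pics/t1.png

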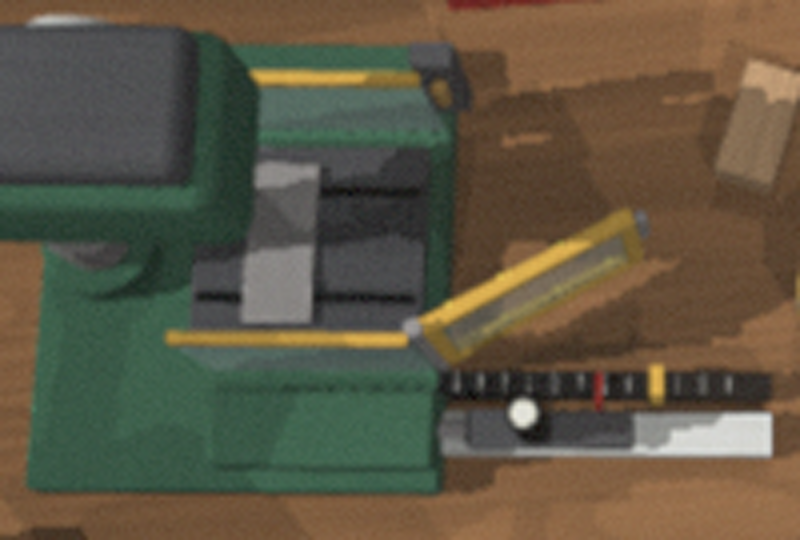

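View pics/s1.png

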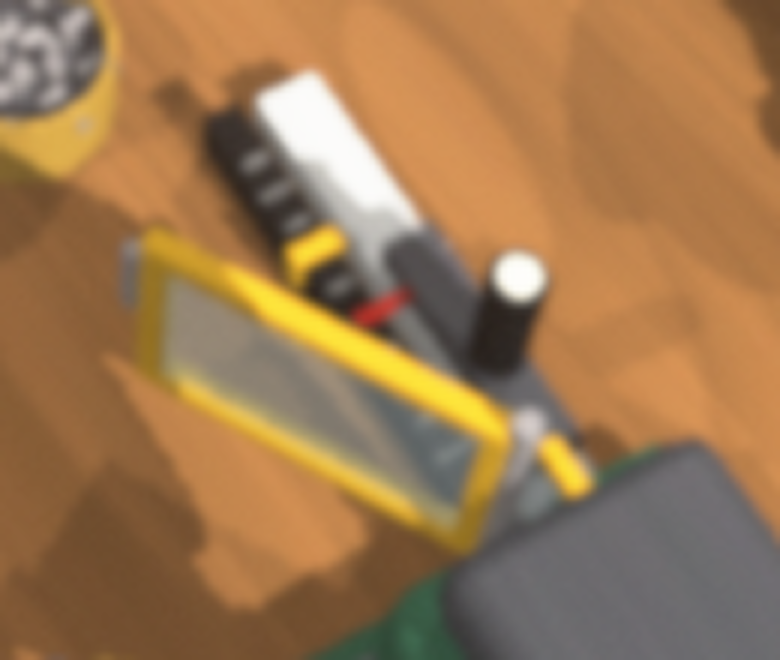

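The crops show the following, in full-image top-view pixels: hinge (238,202), door free edge (293,174), grip spot (265.8,223.3), red pointer (285,217.5) and yellow mark (299.3,216). In the scene view the grip spot is at (386.5,216), the pointer at (364,221.5) and the mark at (352.5,211). The door is open about 1.07 rad.

```bash
python3 - <<'E'
from h import *
import pickle
c=pickle.load(open("top0.pkl","rb"));s=pickle.load(open("scene0.pkl","rb"))
for n,a,b,z in[("grip",(265.75,223.25),(386.5,216.2),118),("pointer",(285,217.5),(364.2,221.5),38),("mark",(299.25,216),(352.5,211),34),("hinge",(238,202),(387.5,240.5),157),("edge",(293.5,173.7),(324,210),155),("rail end near",(328,234.5),(342,187),38)]:
    print(n,ray(c,*a,z).round(0),ray(s,*b,z).round(0))
th=np.deg2rad(85.1);X=np.array([np.cos(th),np.sin(th)]);Y=np.array([-X[1],X[0]])
g=(ray(c,265.75,223.25,118)+ray(s,386.5,216.2,118))[:2]/2
h=(ray(c,238,202,157))[:2];e=ray(c,293.5,173.7,155)[:2]
print("hinge drill rel grip",(h-g)@X,(h-g)@Y,"door ang",np.arctan2(-(e-h)@X,-(e-h)@Y),np.linalg.norm(e-h))
def door(r,a,off):
    ed=-Y*np.cos(a)-X*np.sin(a);n=-X*np.cos(a)+Y*np.sin(a)
    return h+ed*r+n*(6+8*np.cos(a)+12.5*np.sin(a)+off)
print("pre",door(140,1.07,35))
for a in(1.07,.9,.7,.5,.3,.15,.07,0):print(a,door(140,a,0).round(0))
E
```

```text
grip [484. 150. 118.] [483. 151. 118.]
pointer [509. 102.  38.] [506. 105.  38.]
mark [510.  60.  34.] [511.  61.  34.]
hinge [541. 216. 157.] [537. 213. 157.]
edge [607.  63. 155.] [609.  68. 155.]
rail end near [449. -18.  38.] [492. -12.  38.]
hinge drill rel grip 70.16816113613567 -51.62293165171515 door ang 1.0800782025961406 166.3094728916516
pre [546.53581587  65.56274513]
1.07 [579.  80.]
0.9 [601.  88.]
0.7 [626. 103.]
0.5 [647. 123.]
0.3 [664. 147.]
0.15 [674. 168.]
0.07 [677. 180.]
0 [679. 190.]
```

Request:
move_arm(dp=[[18,-41,0],[18,-41,0],[18,-41,0],[18,-41,0],[18,-41,0],[18,-41,0],[18,-41,0],[18,-41,0],[16,-41,0],[16,-41,0]], rotation=[[0,0,-0.1277],[0,0,-0.1277],[0,0,-0.1277],[0,0,-0.1277],[0,0,-0.1277],[0,0,-0.1277],[0,0,-0.1277],[0,0,-0.1277],[0,0,-0.1277],[0,0,-0.1277]], hand=[0,0,0,0,0,0,0,0,0,0], newtons=40)

```text
clock: 1.35
eef_pos: [380.1, 99.4, 205.4]
eef_rot: [-3.141, -0.0, 1.481]
wrist_force: [0.9, 0.1, -0.3]
finger_gap: 0.9
finger_force: 0.0
```

Request:
move_arm(dp=[[42,-9,0],[42,-9,0],[42,-9,0],[41,-8,0],[0,0,0],[0,0,-35],[0,0,-35],[0,0,-30],[0,0,0]], rotation=[[0,0,0],[0,0,0],[0,0,0],[0,0,0],[0,0,0],[0,0,0],[0,0,0],[0,0,0],[0,0,0]], hand=[0,0,0,0,0,0,0,0,0])

```text
clock: 2.48
eef_pos: [545.2, 66.0, 103.9]
eef_rot: [-3.138, 0.001, 1.485]
wrist_force: [-0.6, -0.0, 0.8]
finger_gap: 0.5
finger_force: 0.0
```

Request:
move_arm(dp=[[17,7,0],[17,7,0],[11,4,0],[11,4,0],[12,7,0],[13,8,0],[11,10,0],[10,10,0],[9,12,0],[8,12,0]], rotation=[[0,0,0],[0,0,0],[0,0,0],[0,0,0],[0,0,0],[0,0,0],[0,0,0],[0,0,0],[0,0,0],[0,0,0]], hand=[0,0,0,0,0,0,0,0,0,0])

```text
clock: 3.72
eef_pos: [666.3, 147.2, 105.8]
eef_rot: [3.142, 0.0, 1.485]
wrist_force: [0.1, -0.8, -0.2]
finger_gap: 0.3
finger_force: 0.2
```

```bash
python3 - <<'E'
from h import *
c=camera("top");crop(c,135,110,200,150,4,"pics/t2.png")
E
```

```text
(no output)
```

View pics/t2.png

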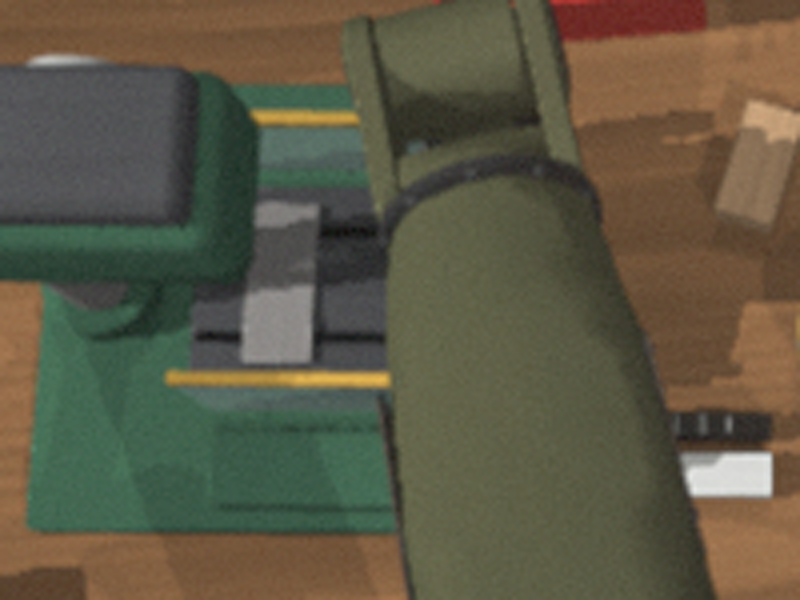

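The arm hides the door, but a light contact force shows on the tool. I'll carry on along the arc and watch the force.

Request:
move_arm(dp=[[4,10,0],[3,9,0],[1,4,0],[1,4,0]], rotation=[[0,0,0],[0,0,0],[0,0,0],[0,0,0]], hand=[0,0,0,0])

```text
clock: 4.28
eef_pos: [674.9, 173.9, 105.5]
eef_rot: [-3.142, 0.0, 1.485]
wrist_force: [-0.2, 0.5, 0.2]
finger_gap: 0.6
finger_force: 0.2
```

Request:
move_arm(dp=[[1,4,0],[0,3,0]], rotation=[[0,0,0],[0,0,0]], hand=[0,0])

```text
clock: 4.53
eef_pos: [675.9, 178.9, 105.5]
eef_rot: [-3.141, 0.003, 1.484]
wrist_force: [-2.3, -12.0, 1.9]
finger_gap: 0.5
finger_force: 6.3
```

Request:
move_arm(dp=[[0,3,0],[0,3,0]], rotation=[[0,0,0],[0,0,0]], hand=[0,0])

```text
clock: 4.78
eef_pos: [676.5, 185.7, 105.6]
eef_rot: [3.141, 0.001, 1.484]
wrist_force: [1.6, -2.8, 0.2]
finger_gap: 0.5
finger_force: 1.4
```

Request:
move_arm(dp=[[0,2,0],[0,2,0]], rotation=[[0,0,0],[0,0,0]], hand=[0,0])

```text
clock: 5.03
eef_pos: [676.2, 187.8, 105.6]
eef_rot: [-3.142, 0.004, 1.483]
wrist_force: [-1.2, -25.2, 3.7]
finger_gap: 0.4
finger_force: 12.9
```

Request:
move_arm(dp=[[0,2,0],[0,1,0]], rotation=[[0,0,0],[0,0,0]], hand=[0,0])

```text
clock: 5.28
eef_pos: [676.2, 187.9, 105.5]
eef_rot: [-3.14, 0.008, 1.481]
wrist_force: [-6.0, -38.9, 5.3]
finger_gap: 0.2
finger_force: 19.7
```

The door met a solid stop at y≈188, after the catch force rose and then dropped. I'll back off and go to the grip.

Request:
move_arm(dp=[[0,-20,0],[0,-40,0],[0,-40,20],[-20,0,45],[-50,0,45],[-50,0,0],[-50,0,0],[-22,0,0],[0,0,0]], rotation=[[0,0,0],[0,0,0],[0,0,0.17],[0,0,0.17],[0,0,0.17],[0,0,0.17],[0,0,0.17],[0,0,0.17],[0,0,0.17]], hand=[0,0,0,0.2,0.7,0.7,0.7,0.7,0.7])

```text
clock: 6.4
eef_pos: [486.3, 94.1, 213.0]
eef_rot: [3.141, 0.001, 2.681]
wrist_force: [-0.1, -0.4, 0.1]
finger_gap: 57.0
finger_force: 0.0
```

Request:
move_arm(dp=[[0,0,0],[0,0,0],[0,0,0]], rotation=[[0,0,0.17],[0,0,0.17],[0,0,0.04]], hand=[0.7,0.7,0.7])

```text
clock: 6.78
eef_pos: [487.3, 94.0, 212.4]
eef_rot: [3.141, 0.0, 3.058]
wrist_force: [0.2, -0.4, -0.3]
finger_gap: 65.8
finger_force: 0.0
```

```bash
python3 - <<'E'
from h import *
c=camera("top");crop(c,135,110,200,150,4,"pics/t3.png")
E
```

```text
(no output)
```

View pics/t3.png

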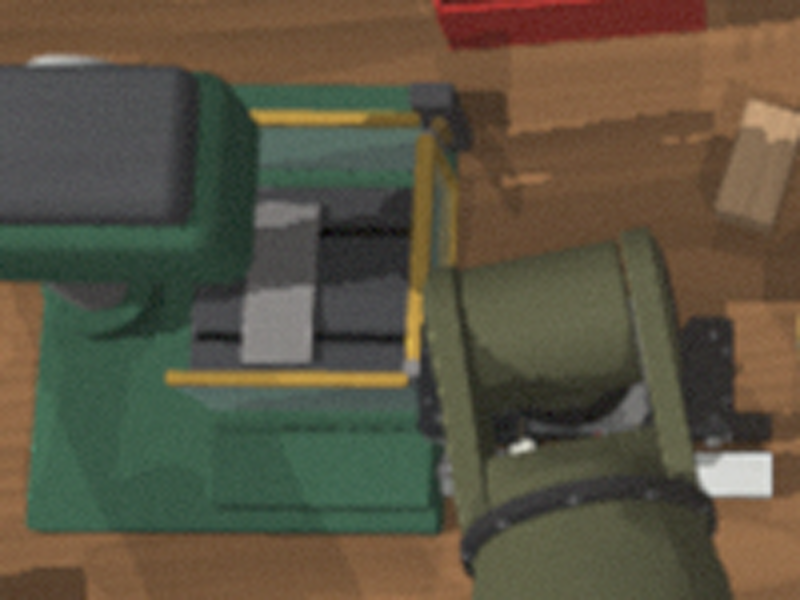

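The guard door is now shut on its catch, running from the hinge post to the black catch block at (435,100) in the crop. The grip spot is still at home. Now I'll grasp it.

Request:
move_arm(dp=[[-1,28,0],[-2,29,0],[0,0,-40],[0,0,-40],[0,0,-40],[0,0,-22],[0,0,0]], rotation=[[0,0,0],[0,0,0],[0,0,0],[0,0,0],[0,0,0],[0,0,0],[0,0,0]], hand=[0.7,0.7,0.7,0.7,0.7,0.7,0.7], newtons=50)

```text
clock: 7.7
eef_pos: [483.7, 150.7, 69.2]
eef_rot: [-3.141, -0.003, 3.054]
wrist_force: [-0.6, 0.1, 0.8]
finger_gap: 65.6
finger_force: 0.0
```

Request:
move_arm(dp=[[0,0,0],[0,0,0],[0,0,0],[0,0,0],[0,0,0]], rotation=[[0,0,0],[0,0,0],[0,0,0],[0,0,0],[0,0,0]], hand=[0,0,0,0,0])

```text
clock: 8.32
eef_pos: [484.5, 150.4, 70.5]
eef_rot: [-3.141, 0.0, 3.055]
wrist_force: [-0.6, -4.6, 4.0]
finger_gap: 25.6
finger_force: 50.0
```

Request:
move_arm(dp=[[-0.5,-6,0],[-0.5,-6,0],[-0.5,-6,0],[-0.5,-6,0],[-0.5,-6,0],[-0.5,-5,0],[0,0,0],[0,0,0]], rotation=[[0,0,0],[0,0,0],[0,0,0],[0,0,0],[0,0,0],[0,0,0],[0,0,0],[0,0,0]], hand=[0,0,0,0,0,0,0,0])

```text
clock: 9.32
eef_pos: [481.4, 116.6, 70.5]
eef_rot: [3.14, 0.0, 3.055]
wrist_force: [-2.2, 8.6, 2.5]
finger_gap: 25.5
finger_force: 50.0
```

```bash
python3 - <<'E'
from h import *
c=camera("top");s=camera("scene")
a=cv2.resize(c["image"][190:260,230:340,::-1],None,fx=5,fy=5,interpolation=cv2.INTER_CUBIC)
b=cv2.resize(s["image"][180:250,320:430,::-1],None,fx=5,fy=5,interpolation=cv2.INTER_CUBIC)
cv2.imwrite("pics/b4.png",np.vstack([a,b])[:600]) if 0 else cv2.imwrite("pics/b4.png",cv2.resize(np.vstack([a,b]),None,fx=.85,fy=.85))
E
```

```text
(no output)
```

View pics/b4.png

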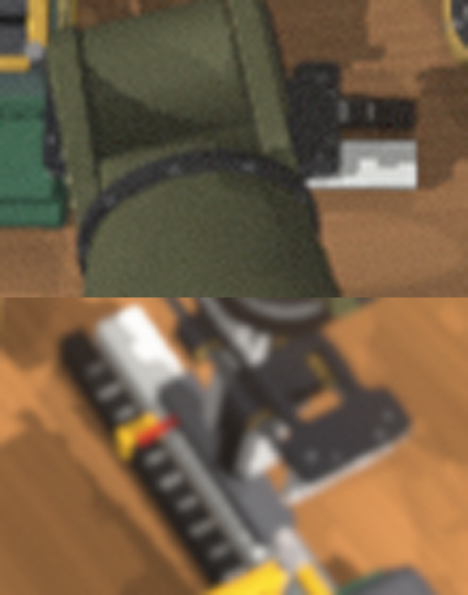

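The top view is blocked. In the scene view the red pointer is near full-image (357,211), just behind the yellow clip at about (350,212). I'll measure the remaining gap with colour masks.

```bash
cat > m.py <<'E'
from h import *
import pickle
X=np.array([.0854,.9963])
def run(c,u0,v0,u1,v1,tag):
    im=cv2.resize(c["image"],None,fx=4,fy=4,interpolation=cv2.INTER_CUBIC);hsv=cv2.cvtColor(im,cv2.COLOR_RGB2HSV)
    H,S,V=[hsv[...,i].astype(int) for i in range(3)]
    for n,m,z in(("red",((H<6)|(H>172))&(S>150)&(V>90),38),("yel",(H>20)&(H<33)&(S>150)&(V>140),34)):
        k=np.zeros(m.shape,bool);k[v0*4:v1*4,u0*4:u1*4]=m[v0*4:v1*4,u0*4:u1*4]
        ys,xs=np.nonzero(k)
        if len(xs)<5:print(tag,n,"none");continue
        P=np.array([ray(c,(x-1.5)/4,(y-1.5)/4,z)[:2] for x,y in zip(xs,ys)]);a=-P@X
        print(tag,n,len(xs),P.mean(0).round(1),"out",a.mean().round(1),np.percentile(a,[3,50,97]).round(1))
E
python3 - <<'E'
from m import *
run(pickle.load(open("scene0.pkl","rb")),345,200,371,226,"s0")
run(pickle.load(open("top0.pkl","rb")),280,208,305,226,"t0")
c=camera("scene")
run(c,340,200,366,222,"s1")
E
```

```text
s0 red 369 [510.3 101.3] out -144.5 [-149.7 -144.4 -139.5]
s0 yel 1693 [527.5  75.5] out -120.2 [-144.2 -121.9  -98.8]
t0 red 197 [509.1 104.4] out -147.5 [-149.7 -147.5 -144.9]
t0 yel 121 [509.1  61.7] out -104.9 [-109.2 -104.8 -100.8]
s1 red 190 [507.8  70.2] out -113.3 [-116.5 -113.2 -110. ]
s1 yel 299 [521.   59.8] out -104.1 [-112.6 -103.7  -97.8]
```

Request:
move_arm(dp=[[-0.3,-4,0],[-0.4,-5,0],[0,0,0],[0,0,0],[0,0,0]], rotation=[[0,0,0],[0,0,0],[0,0,0],[0,0,0],[0,0,0]], hand=[0,0,0,0,0])

```text
clock: 10.1
eef_pos: [480.6, 107.7, 70.5]
eef_rot: [3.14, -0.0, 3.055]
wrist_force: [-2.5, 10.8, 3.8]
finger_gap: 25.5
finger_force: 50.0
```

```bash
python3 - <<'E'
from m import *
c=camera("scene")
run(c,335,200,362,222,"s2");crop(c,325,185,60,45,8,"pics/s5.png")
E
```

```text
s2 red 140 [506.   56.4] out -99.4 [-101.7  -99.4  -96.7]
s2 yel 238 [522.6  61.4] out -105.8 [-112.3 -106.   -98.7]
```

View pics/s5.png

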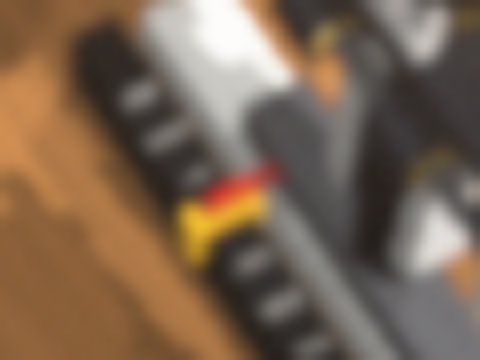

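The red pointer now lies over the clip, but toward its outer side. Hue mixing biases the mask, so I'll check with a redness weighting plus the projected clip corners.

```bash
python3 - <<'E'
from m import *
s0=pickle.load(open("scene0.pkl","rb"));s2=camera("scene");t=pickle.load(open("top0.pkl","rb"))
Y=np.array([-.9963,.0854])
def red(c,b,tag):
    im=c["image"].astype(float);w=np.clip(im[...,0]-1.0*im[...,1]-im[...,2]*0-70,0,None) 
    u0,v0,u1,v1=b;ys,xs=np.mgrid[v0:v1,u0:u1];w=w[v0:v1,u0:u1]
    P=np.array([ray(c,x,y,38)[:2] for x,y in zip(xs.ravel(),ys.ravel())]);a=-P@X;l=P@Y;w=w.ravel()
    for lo,hi in((-530,-515),(-515,-500),(-500,-485)):
        m=(l>lo)&(l<hi)
        if w[m].sum()>0:print(tag,lo,w[m].sum().round(0),"out",(w[m]@a[m]/w[m].sum()).round(1))
red(t,(278,208,293,226),"t0");red(s0,(355,212,372,230),"s0");red(s2,(340,198,364,218),"s2")
m=np.array([509.3,61.7])
for dx in(-5,5):
  for dy in(-13,13):
    u,v=proj(s2,[*(m+dx*X+dy*Y),34]);print("clip corner",dx,dy,round((u-325)*8+3.5),round((v-185)*8+3.5))
for dy in(-13,13):
    u,v=proj(s2,[*(m+dy*Y),38]);print("pointer ideal",dy,round((u-325)*8+3.5),round((v-185)*8+3.5))
E
```

```text
t0 -515 31.0 out -147.8
t0 -500 26.0 out -147.6
s0 -515 330.0 out -144.8
s0 -500 381.0 out -144.8
s2 -515 372.0 out -101.7
s2 -500 422.0 out -101.5
clip corner -5 -13 186 216
clip corner -5 13 253 181
clip corner 5 -13 202 239
clip corner 5 13 270 204
pointer ideal -13 195 222
pointer ideal 13 262 187
```

Between the first scene image and now the pointer moved 43.2 mm. The top image put the gap at 41.5–42.7 mm, so I'll ease back about 0.5 mm and hand in while holding.

Request:
move_arm(dp=[[0,0.6,0],[0,0,0],[0,0,0],[0,0,0]], rotation=[[0,0,0],[0,0,0],[0,0,0],[0,0,0]], hand=[0,0,0,0])

```text
clock: 10.7
eef_pos: [480.7, 108.4, 70.5]
eef_rot: [3.14, 0.0, 3.055]
wrist_force: [-1.0, 10.6, 2.5]
finger_gap: 25.0
finger_force: 50.0
```

```bash
python3 -c "
from cell import manip
print(manip.sign_off())"
```

```text
the job is handed in; nothing more can be done
None
```

The guard door is shut on its catch, the feed slide is drawn out about 42.5 mm so the red pointer stands over the yellow mark to within about 1 mm, and the job was handed in at 10.7 s with the grip still held at 50 N.

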